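Offer the matching nut driver to the bolt

ROBOT

A 7-joint arm with a two-finger parallel gripper is mounted at the origin on a cart in front of the work surface, level with it; the furniture and walls round the work are solid. World frame = base frame: x ahead of the robot, y to its left, z up, the work surface at z = 0. Lengths are in m, angles in rad, forces in N, time in s.
With the tool pointing down it reaches from about 0.425 to 0.925 m from the base axis. Payload 6.8 kg.
Tool frame: the origin (TCP) lies midway between the tips of the shut fingers; the grasp point (between the pads) lies 19 mm behind it; z points along the fingers, y is the line along which they close (so a half turn about z gives the same grasp; the last joint's range is limited). The gripper opens to 85 mm and grips with 20 to 120 N. Pads are 22 mm wide; open, the fingers measure 114 mm over their backs; the gripper's body (76 mm by 85 mm) begins 54 mm behind the grasp point. The pads swing forward as they close: fully open they stand 13 mm farther back than shut.
Start: joints at [-1.28, 0.477, 0.022, 1.555, -0.011, 1.109, -0.083], TCP at [0.262, 0.622, 0.231] pointing down, gripper open.
Joint ranges: [-2.96, 2.96], [-0.34, 2.1], [-1.41, 1.46], [0.24, 2.44], [-1.37, 4.51], [0.17, 1.92], [-2.96, 2.96]. Speed limits (rad/s): [2.39, 2.39, 3.14, 3.14, 3.14, 3.14, 3.14].

INTERFACE

Orientations are given as a rotation vector (axis times angle).
In Python, from bench import r gives the robot as it stands. The module is installed in compiled form; this text tells all that it offers.
- The arm moves only by the tool apply_moves, never from a script. Its argument "rows" is a list of rows, each a list of 6 numbers: the shift along the tool's x, y, z scaled (see below), then the turn, a rotation vector about the tool's x, y, z scaled (see below). A call has 1 to 5 rows; each row is the pose to reach, as a shift and turn from the pose commanded when the call began, along the tool's axes at that moment; what a row does not reach only later rows make up. The controller multiplies each number of a shift by 0.25 m and each number of a turn by 90 degrees. A row lasts 1/8 s, in which the tool goes at most 62.5 mm and 10.7 degrees, less where a joint would pass 70% of its speed; a pose out of reach is approached as far as the arm can. A call with a number of a shift or a turn outside -1 to 1 is refused whole. A call with a gripper value outside its range is refused whole. "claw" is the opening, from 0 (shut) to 1 (fully open), set as the call begins (left out, the last holds). The fingers move at their own pace and stop on an object; "newtons" is the grip in N (left out, the last holds). Time passes only in rows, so rows that repeat a pose let the fingers close. It gives the time, the measured TCP pose, the force, the opening and the grip force at its end, in the units of the state.
- r.get_obs(): the state, without advancing time (a new reading comes with each control period).
- r.grab_frame(name): name is "scene" or "side" or "wrist"; returns a dict with "pixels" (480x640x3 uint8, red, green, blue), "intrinsics" (3x3 intrinsics, pixels), "dist" ([k1, k2, p1, p2, k3] as OpenCV has them; the pictures are not rectified), "eye" and "attitude" of the camera in the world. Camera axes: x right, y up, looking along -z (the intrinsics and any distortion apply to the point x, -y, -z); pixel columns grow to the right and rows downward; lengths in m; the calibration is good to about 2 mm. A picture is of the moment at which its call begins. There is no depth.
- r.hand_in(): hands the job in; it is judged then, once.
Trained networks look in a picture, given as the dict that the camera call returned (one of the last four; its "shot" number tells which), for a name from the list of things; names that differ only in an ending like _2 or _b are one class to them, and where a whole thing is asked for, a point or a joint stands for the part that bears it (a point fixed in the world has none). Each returns a list of dicts, best first, with "conf" (0 to 1); they miss things now and then, are a little off and sometimes report something else, mostly with a low value. They report only what shows in the picture. A call takes as long as a camera call. They do not tell look-alikes from the thing itself.
- r.search_frame(picture, thing): "rect" ([left, top, width, height] in pixels, round what is visible of it).
- r.outline_of(picture, thing): "pixels" (480x640 bool, what is visible of it) and "rect" ([left, top, width, height] in pixels, round what is visible of it).
- r.landmark_of(picture, thing): "point" ([column, row] in pixels: a listed point, or the origin of a listed thing).
The state is a dict: "clock": time; "joints": joint angles; "qvel": joint speeds; "tau": joint torques, N m; "tcp_pos": TCP position; "orientation": TCP orientation; "contact_force": force on the tool from outside, world axes, zero at the start; "moment": the same for the moment, N m; "grip_width": finger opening in m; "gripper_force": force on a finger pad.
Only numpy, scipy, OpenCV 4.12 (cv2) and the standard library are available. Lean on these libraries where they do the work, as an engineer would, in place of code of your own. Each camera call takes 0.05 s, during which the arm holds its last target. There are 200 camera calls.

TASK

One of the two brackets stands on the round wooden board: draw the nut driver that fits its bolt out of the sloping rack (the thick-handled driver for the wide bracket's large bolt head, the slim one for the narrow bracket's small bolt head). Turn it level and hold it raised in line with that bolt, its socket pointing straight at the bolt head and stopping about 3 cm short of it, touching nothing but the gripper; the program finishes while still holding it there. Leave the other driver in the rack, and do not push the wire spool, jar or tape roll about.

Things in the scene. Friction and masses are not known exactly. Their poses are not given: they have to be found in the camera images.
- board: fixed round light-wood board lying on the table, 170 mm across, 4 mm thick; origin at the centre of its underside. One of the two brackets stands at its centre (within 10 mm)
- wide_bracket: fixed dark steel angle bracket, 90 mm wide, 235 mm tall, upright plate 8 mm thick facing the robot (its -x side), foot reaching 71 mm back from it; origin on the table at the middle of the upright plate. It stands either on the round board or off to the side
- wide_bolt (a point): centre of the outer face of this bracket's hex bolt head, 22 mm across the flats, which points to the bracket's -x side, 16 mm in front of the plate's middle and 200 mm above the table; x axis runs level along the bolt into the bracket, z up. The thick driver fits it
- narrow_bracket: fixed dark steel angle bracket, 45 mm wide, 235 mm tall, upright plate 8 mm thick facing the robot (its -x side), foot reaching 71 mm back from it; origin on the table at the middle of the upright plate. It stands either on the round board or off to the side
- narrow_bolt (a point): centre of the outer face of this bracket's hex bolt head, 10 mm across the flats, which points to the bracket's -x side, 16 mm in front of the plate's middle and 200 mm above the table; x axis runs level along the bolt into the bracket, z up. The slim driver fits it
- rack: fixed wooden rack, 206 mm wide (y): an inclined board with two square through sockets (31 mm, 40 mm deep). Origin on the table below the point midway between the socket mouths, which lie 100 mm above the table at x = 0, y = +55 and -55 mm. The sockets rise at 40 degrees from level: drivers come out up and towards the rack's -x side (the robot), clear when drawn 85 mm along their axis
- thick_driver: loose nut driver, the larger one: flat-sided square black plastic handle 34 mm across and 75 mm long, round steel guard disc (42 mm across, 6 mm thick) under it, then a steel ferrule 28 mm square and 40 mm long, a thin shaft, and a round steel socket 28 mm across; 166 mm long in all. Its origin lies on the long axis at the guard's underside, which rests on the rack's face; it stands in either of the rack's two sockets
- thick_driver_handle (a point): centre of this driver's handle (on the long axis, 43.5 mm from the guard's underside); x axis along the driver from handle to socket end, y axis level while it stands in the rack, two of the handle's flat sides face +y and -y
- thick_driver_mouth (a point): centre of the open end of this driver's socket, 128.5 mm from the handle's centre along the x axis; same axes
- slim_driver: loose nut driver, the smaller one: flat-sided square black plastic handle 22 mm across and 75 mm long, round steel guard disc (42 mm across, 6 mm thick) under it, then a steel ferrule 28 mm square and 40 mm long, a thin shaft, and a round steel socket 16 mm across; 166 mm long in all. Its origin lies on the long axis at the guard's underside, which rests on the rack's face; it stands in either of the rack's two sockets
- slim_driver_handle (a point): centre of this driver's handle (on the long axis, 43.5 mm from the guard's underside); x axis along the driver from handle to socket end, y axis level while it stands in the rack, two of the handle's flat sides face +y and -y
- slim_driver_mouth (a point): centre of the open end of this driver's socket, 128.5 mm from the handle's centre along the x axis; same axes
- solder_spool: bystander: small grey wire spool standing on its flange, 52 mm across and 36 mm tall; origin at its underside
- tape_masking: bystander: roll of masking tape lying flat, 106 mm across, 25 mm high; origin at its underside
- screw_jar: bystander: clear jar with a lid, 58 mm across, 80 mm tall; origin at its underside
There are look-alikes about, which are no part of the job. Leave any green or red look-alike of the narrow_bracket alone.

How it is judged:
By the outcome, as a careful person would: the job done as asked, in the order asked, and still so for the second after the job is handed in, while the arm keeps its last pose, push and grip.
It also fails if it takes over 35 s, if anything falls off the work surface, if the arm or the gripper's body presses on something with over 40 N, if the wrist force passes 120 N, or if a joint passes its speed limit or range.

## Working session

There is one attempt and no reset: what is moved stays moved. The work goes in short steps, Python scripts to look and compute and a tool call to move; the robot and the scene stay as the last step left them, time stands still between calls to the robot, and variables do not carry over. Pictures are saved under pics/ and viewed, at most 10 in all, crops included, and the job is handed in when it is done.

Besides the shell and the picture viewer there is one more tool, called as name(argument=value, ...) on one line, values as JSON. apply_moves: Moves the arm, as the interface text tells. Its arguments: {"type":"object","properties":{"rows":{"type":"array","items":{"type":"array","items":{"type":"number"}}},"claw":{"type":"number"},"newtons":{"type":"number"}},"required":["rows"]}

```bash
mkdir -p pics
cat > h.py <<'E'
import numpy as np,cv2
from bench import r
from scipy.spatial.transform import Rotation as R
def rot(a):
    a=np.array(a,float)
    return a if a.shape==(3,3) else (R.from_rotvec(a).as_matrix() if a.size==3 else R.from_quat(a).as_matrix())
def ray(p,uv):
    u=cv2.undistortPoints(np.array([[uv]],float),np.array(p['intrinsics']),np.array(p['dist'],float))[0,0]
    d=rot(p['attitude'])@np.array([u[0],-u[1],-1]); return np.array(p['eye'],float),d/np.linalg.norm(d)
def onz(p,uv,z):
    o,d=ray(p,uv); return o+d*(z-o[2])/d[2]
def proj(p,X):
    c=rot(p['attitude']).T@(np.array(X)-np.array(p['eye']))
    return cv2.projectPoints(np.array([[c[0],-c[1],-c[2]]]),np.zeros(3),np.zeros(3),np.array(p['intrinsics']),np.array(p['dist'],float))[0][0,0]
def tri(rs):
    A=sum(np.eye(3)-np.outer(d,d) for o,d in rs); b=sum((np.eye(3)-np.outer(d,d))@o for o,d in rs)
    X=np.linalg.solve(A,b); return X,[np.linalg.norm(np.cross(X-o,d)) for o,d in rs]
def save(p,n): cv2.imwrite('pics/'+n,cv2.cvtColor(np.array(p['pixels']),cv2.COLOR_RGB2BGR))
E
python3 - <<'E'
from h import *
np.set_printoptions(precision=4,suppress=True)
print(r.get_obs())
P={n:r.grab_frame(n) for n in('scene','side','wrist')}
for n in P: save(P[n],n+'0.png'); print(n,P[n]['eye'],P[n]['attitude'],np.array(P[n]['intrinsics'])[0])
for t in ['board','wide_bracket','wide_bolt','narrow_bracket','narrow_bolt','rack','thick_driver','thick_driver_handle','thick_driver_mouth','slim_driver','slim_driver_handle','slim_driver_mouth','solder_spool','tape_masking','screw_jar']:
    L={n:r.landmark_of(P[n],t) for n in P}
    for n in L: print(t,n,[(np.round(q['point'],1).tolist(),round(q['conf'],2)) for q in L[n][:3]])
    if L['scene'] and L['side']:
        X,e=tri([ray(P[n],L[n][0]['point']) for n in('scene','side')]); print('   tri',X,e)
E
```

```text
{'clock': 0.0, 'joints': array([-1.2801,  0.4778,  0.0223,  1.5564, -0.0115,  1.1093, -0.0831]), 'qvel': array([-0.0007,  0.001 , -0.0025,  0.0001, -0.001 ,  0.0005,  0.0004]), 'tau': array([  0.0001, -59.645 ,   1.608 , -28.12  ,   0.0124,   0.0092,
        -0.    ]), 'tcp_pos': array([0.2619, 0.6215, 0.2303]), 'orientation': array([-0.6221, -3.0792,  0.0028]), 'contact_force': array([-0.272 ,  0.031 , -0.0134]), 'moment': array([ 0.0239, -0.0075,  0.0827]), 'gripper_force': 0.0, 'grip_width': 0.08539437177334529}
scene [ 0.0447 -0.4287  1.0355] [ 0.6469 -0.282  -0.7585] [467.3787   0.     312.7068]
side [ 0.4214 -0.962   0.9129] [ 0.9371 -0.0494 -0.1388] [569.879    0.     312.8222]
wrist [0.1952 0.6488 0.3726] [-0.2524 -0.1668  1.1628] [427.3138   0.     308.111 ]
board scene [([344.1, 224.4], 0.58), ([440.8, 344.0], 0.31)]
board side [([396.1, 264.7], 0.89)]
board wrist []
   tri [ 0.7763  0.1425 -0.0145] [np.float64(0.003403597199945539), np.float64(0.003403597199945492)]
wide_bracket scene [([261.3, 206.7], 0.94)]
wide_bracket side [([328.3, 219.1], 0.91)]
wide_bracket wrist []
[... 2432 characters left out ...]
)]
slim_driver_mouth wrist []
solder_spool scene [([258.1, 260.4], 0.58), ([405.5, 342.3], 0.19)]
solder_spool side [([287.3, 256.8], 0.65), ([338.6, 313.5], 0.21)]
solder_spool wrist []
   tri [ 0.5032  0.2201 -0.0116] [np.float64(0.0015128680586188343), np.float64(0.001512868058618837)]
tape_masking scene [([278.5, 302.8], 0.91)]
tape_masking side [([270.8, 290.9], 0.82)]
tape_masking wrist []
   tri [0.4467 0.0737 0.0022] [np.float64(0.003897033935112019), np.float64(0.0038970339351120874)]
screw_jar scene [([396.2, 262.1], 0.97)]
screw_jar side [([414.1, 314.5], 0.56)]
screw_jar wrist []
   tri [ 0.7642 -0.0606  0.002 ] [np.float64(0.003618614135112214), np.float64(0.003618614135112005)]
```

View pics/scene0.png

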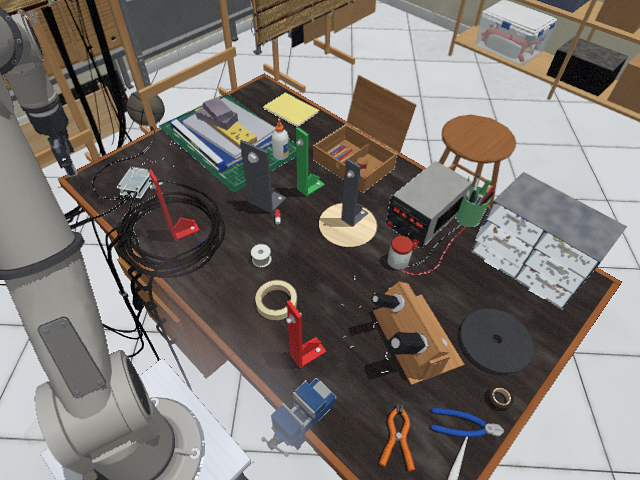

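View pics/side0.png

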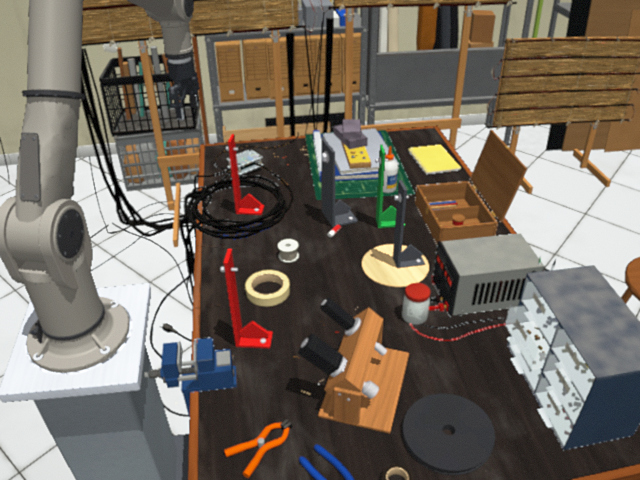

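The grey narrow bracket stands on the board (scene ~(350,195)), so the slim driver is the one to take. It sits in the far (+y) socket, with its handle at scene ~(383,300). The wide bracket is off to the side, and the red and green ones are look-alikes.

```bash
cat >> h.py <<'E'
np.set_printoptions(precision=4,suppress=True)
def az(a): return np.array([np.cos(np.radians(a)),np.sin(np.radians(a)),0])
def pose(yaw,tilt):
    "driver heading yaw (deg); tool tilted forward by tilt deg from straight down; y level at yaw+90"
    f=az(yaw);t=np.radians(tilt);z=f*np.sin(t)-np.array([0,0,np.cos(t)]);y=az(yaw+90)
    return np.stack([np.cross(y,z),y,z],1)
def go(p,Rt,o=None,tcp=None,Rc=None):
    if tcp is None: o=r.get_obs();tcp=o['tcp_pos'];Rc=rot(o['orientation'])
    s=Rc.T@(np.array(p)-tcp)/.25; w=R.from_matrix(Rc.T@Rt).as_rotvec()/(np.pi/2)
    print('row',np.round(s,3).tolist()+np.round(w,3).tolist())
E
python3 - <<'E'
from h import *
P={n:r.grab_frame(n) for n in('scene','side','wrist')}
o=r.get_obs();Rc=rot(o['orientation']);print(Rc, Rc.T@(np.array(P['wrist']['eye'])-o['tcp_pos']), (Rc.T@rot(P['wrist']['attitude'])))
for n,b,h,f in(('scene',(350.9,174.8),(382.9,300.6),(395.7,302.5)),('side',(397.7,196.3),(341.5,313.1),(353.8,328.3))):
    p=P[n];print(n,'bolt',onz(p,b,.2),'handle',onz(p,h,.128),'guard',onz(p,f,.1))
for n,f in(('scene',(421.5,344.5)),('side',(336.8,367.7))): print('thick guard',onz(P[n],f,.1))
p=P['scene']
for nm,img,box in (('s',P['scene'],(310,150,100,100)),('d',P['side'],(360,170,100,120))):
    x,y,w,h=box; c=cv2.cvtColor(img['pixels'][y:y+h,x:x+w],cv2.COLOR_RGB2BGR); cv2.imwrite('pics/c%s.png'%nm,cv2.resize(c,(400,h*400//w),interpolation=cv2.INTER_CUBIC))
a=cv2.imread('pics/cs.png');b=cv2.imread('pics/cd.png');cv2.imwrite('pics/c.png',np.hstack([cv2.copyMakeBorder(a,0,80,0,0,0),b]))
go([.262,.622,.37],Rc);go([.42,.24,.37],pose(-26,0),tcp=np.array([.262,.622,.37]),Rc=Rc)
E
```

```text
[[-0.9215  0.3883 -0.    ]
 [ 0.3883  0.9215  0.    ]
 [ 0.0001  0.     -1.    ]] [ 0.0721 -0.001  -0.1421] [[-0.001   0.9595  0.2817]
 [ 1.      0.0013 -0.0008]
 [-0.0012  0.2817 -0.9595]]
scene bolt [0.7639 0.1265 0.2   ] handle [ 0.5653 -0.1532  0.128 ] guard [ 0.5985 -0.1692  0.1   ]
side bolt [0.7663 0.1384 0.2   ] handle [ 0.5789 -0.1548  0.128 ] guard [ 0.6008 -0.1729  0.1   ]
thick guard [ 0.5536 -0.2755  0.1   ]
thick guard [ 0.5498 -0.2684  0.1   ]
row [0.0, -0.0, -0.555, 0.0, 0.0, 0.0]
row [-1.176, -1.163, -0.0, 0.0, -0.0, 0.035]
```

View pics/c.png

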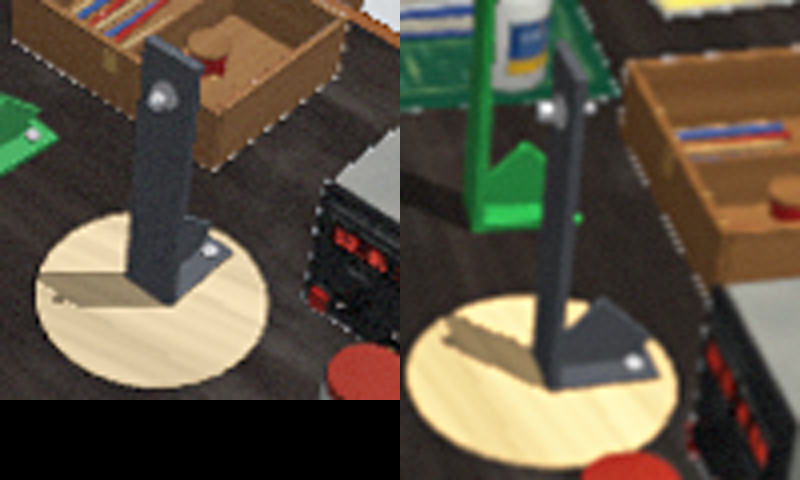

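The crops show the bracket plate, with the bolt head at crop ~(160,95), which is scene (350,174), and crop ~(548,110), which is side (397,197). The foot heads away from the robot. Next I raise the arm and travel to the rack.

apply_moves(rows=[[0,0,-0.3,0,0,0],[0,0,-0.56,0,0,0],[-0.15,-0.15,-0.56,0,0,0.02],[-0.32,-0.32,-0.56,0,0,0.035],[-0.5,-0.5,-0.56,0,0,0.035]], claw=0.7)

```text
clock: 3.18
tcp_pos: [0.3289, 0.4578, 0.3717]
orientation: [0.706, 3.061, 0.002]
contact_force: [0.7, -0.2, 0.4]
grip_width: 0.0597
gripper_force: 0.0
```

Run:
```python
from h import *
o=r.get_obs();print(o['tcp_pos'],o['joints'],o['clock'])
go([.48,.08,.36],pose(-26,0))
```

```text
[0.3289 0.4578 0.3717] [-1.1333  0.1887  0.0888  1.642  -0.0171  1.3106  0.0755] 3.175
row [-1.205, -1.094, 0.046, 0.001, 0.0, 0.0]
```

apply_moves(rows=[[-0.2,-0.18,0,0,0,0],[-0.4,-0.36,0,0,0,0],[-0.6,-0.54,0.02,0,0,0],[-0.8,-0.73,0.03,0,0,0],[-1.0,-0.91,0.04,0,0,0]])

```text
clock: 3.8
tcp_pos: [0.4442, 0.1672, 0.3626]
orientation: [0.706, 3.061, 0.002]
contact_force: [0.5, 1.4, 0.0]
grip_width: 0.0601
gripper_force: 0.0
```

Run:
```python
from h import *
o=r.get_obs();print(o['tcp_pos'],o['joints'],o['clock'])
go([.55,-.13,.30],pose(-26,0))
```

```text
[0.4442 0.1672 0.3626] [-0.8037  0.0185  0.3208  1.8526 -0.0065  1.2703  0.636 ] 3.8
row [-0.901, -0.883, 0.25, 0.001, 0.0, 0.0]
```

apply_moves(rows=[[-0.2,-0.2,0,0,0,0],[-0.4,-0.4,0,0,0,0],[-0.6,-0.6,0.08,0,0,0],[-0.75,-0.75,0.16,0,0,0],[-0.9,-0.88,0.24,0,0,0]])

```text
clock: 4.42
tcp_pos: [0.5461, -0.1187, 0.3067]
orientation: [0.706, 3.059, 0.001]
contact_force: [1.1, 1.7, 0.0]
grip_width: 0.0597
gripper_force: 0.0
```

Run:
```python
from h import *
p=r.grab_frame('wrist');save(p,'w1.png');o=r.get_obs();print(o['tcp_pos'],o['joints'],o['clock'])
for t in('slim_driver_handle','slim_driver','thick_driver_handle','thick_driver'):
    for q in r.landmark_of(p,t)[:2]: print(t,q['point'],q['conf'],onz(p,q['point'],.128 if 'handle' in t else .1))
```

```text
[ 0.5455 -0.1269  0.3036] [-0.3945  0.2478  0.6206  1.7773 -0.1497  1.1655  1.3803] 4.475
slim_driver_handle [277.5, 264.3] 0.91 [ 0.5688 -0.1572  0.128 ]
slim_driver [284.0, 288.2] 0.57 [ 0.5986 -0.1683  0.1   ]
thick_driver_handle [140.2, 260.9] 0.63 [ 0.5184 -0.2538  0.128 ]
thick_driver [157.0, 289.2] 0.73 [ 0.5505 -0.2691  0.1   ]
```

View pics/w1.png

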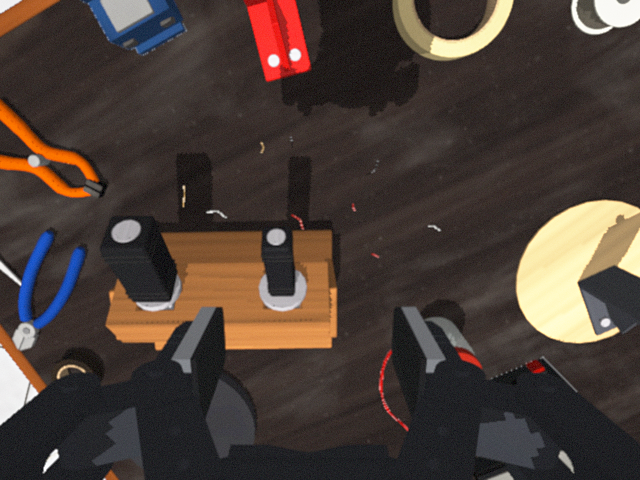

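The wrist view shows the slim handle at (278,262) and its guard at (284,288). The rack edges are horizontal in the image, so the -26° yaw is right. I move above the handle next.

Run:
```python
from h import *
go([.5745,-.1587,.19],pose(-25.8,0));go([.5745,-.1587,.104],pose(-25.8,0))
```

```text
row [-0.179, -0.101, 0.466, 0.0, -0.0, -0.002]
row [-0.179, -0.101, 0.81, 0.0, -0.0, -0.002]
```

apply_moves(rows=[[-0.18,-0.1,0.15,0,0,0],[-0.18,-0.1,0.32,0,0,0],[-0.18,-0.1,0.44,0,0,0],[-0.18,-0.1,0.44,0,0,0]])

```text
clock: 5.18
tcp_pos: [0.574, -0.1565, 0.1951]
orientation: [-0.701, -3.058, -0.001]
contact_force: [1.1, 0.2, -0.5]
grip_width: 0.0598
gripper_force: 0.0
```

Run:
```python
from h import *
p=r.grab_frame('wrist');save(p,'w2.png');o=r.get_obs();print(o['tcp_pos'],o['clock'])
Rc=rot(o['orientation'])
H=o['tcp_pos']
for t in('slim_driver_handle','slim_driver'):
    for q in r.landmark_of(p,t)[:1]:
        X=onz(p,q['point'],.128 if 'handle' in t else .1); print(t,q['point'],q['conf'],X,'tool:',Rc.T@(X-H))
go([.5745,-.1587,.104],pose(-25.8,0))
```

```text
[ 0.5751 -0.1573  0.1969] 5.225
slim_driver [307.5, 296.7] 0.58 [ 0.5992 -0.1701  0.1   ] tool: [-0.0274 -0.0011  0.0969]
row [0.006, -0.005, 0.378, 0.001, 0.002, -0.001]
```

View pics/w2.png

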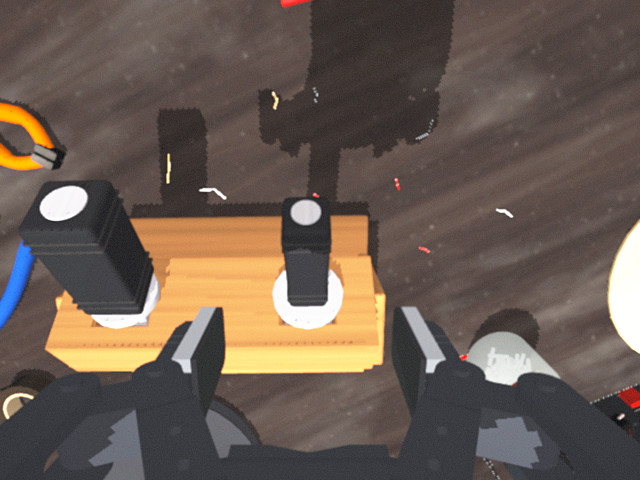

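The handle axis, at column ~307, is centred between the fingers at ~308. I descend and grip.

apply_moves(rows=[[0.005,-0.003,0.13,0,0,0],[0.005,-0.003,0.26,0,0,0],[0.005,-0.003,0.37,0,0,0],[0.005,-0.003,0.37,0,0,0],[0.005,-0.003,0.37,0,0,0]])

```text
clock: 5.95
tcp_pos: [0.5748, -0.1594, 0.106]
orientation: [0.706, 3.058, 0.001]
contact_force: [0.0, -0.1, -0.3]
grip_width: 0.0597
gripper_force: 0.0
```

apply_moves(rows=[[0,0,0,0,0,0],[0,0,0,0,0,0],[0,0,0,0,0,0],[0,0,0,0,0,0],[0,0,0,0,0,0]], claw=0, newtons=100)

```text
clock: 6.58
tcp_pos: [0.5742, -0.159, 0.1052]
orientation: [0.705, 3.06, 0.001]
contact_force: [-2.4, 1.6, 7.0]
grip_width: 0.0206
gripper_force: 97.3
```

Run:
```python
from h import *
o=r.get_obs();print(o['tcp_pos'],o['orientation'],o['joints'],o['clock'])
a=np.append(az(-25.8)[:2]*np.cos(np.radians(40)),-np.sin(np.radians(40)))
for d in(.03,.1):go(o['tcp_pos']-a*d,rot(o['orientation']))
```

```text
[ 0.5742 -0.159   0.1052] [0.705  3.06   0.0011] [-0.2223  0.5435  0.521   1.8855 -0.3657  0.8062  1.611 ] 6.575
row [0.092, -0.0, -0.077, 0.0, 0.0, 0.0]
row [0.306, -0.001, -0.257, 0.0, 0.0, 0.0]
```

Gripped, with the width at 21 mm. I draw the driver out along its axis.

apply_moves(rows=[[0.05,0,-0.042,0,0,0],[0.11,0,-0.093,0,0,0],[0.18,0,-0.151,0,0,0],[0.26,0,-0.218,0,0,0],[0.32,0,-0.269,0,0,0]])

```text
clock: 7.2
tcp_pos: [0.4996, -0.1236, 0.1719]
orientation: [-0.707, -3.06, -0.001]
contact_force: [0.3, -1.0, -0.5]
grip_width: 0.0206
gripper_force: 97.9
```

Run:
```python
from h import *
o=r.get_obs();print(o['tcp_pos'],o['joints'],o['contact_force'],o['grip_width'],o['clock'])
S=[r.grab_frame('scene'),r.grab_frame('side'),r.grab_frame('wrist')]
for p in S:
    for t in('narrow_bolt','narrow_bracket'):
        for q in r.landmark_of(p,t)[:3]: print(t,q['point'],round(q['conf'],2),onz(p,q['point'],.2 if 'bolt' in t else 0))
save(S[2],'w3.png');save(S[1],'s3.png')
go([.55,-.1,.32],pose(-10,15))
```

```text
[ 0.4996 -0.1236  0.1719] [-0.3727  0.3227  0.6031  2.0253 -0.2398  0.8631  1.4803] [ 0.2635 -0.9866 -0.4698] 0.020585275993662902 7.2
narrow_bolt [286.7, 319.4] 0.79 [ 0.3518 -0.0649  0.2   ]
narrow_bracket [298.8, 358.8] 0.84 [ 0.3729 -0.0747  0.    ]
narrow_bracket [347.6, 223.6] 0.43 [0.772  0.1271 0.    ]
narrow_bracket [443.2, 342.4] 0.24 [ 0.6498 -0.2933  0.    ]
narrow_bolt [373.8, 158.2] 0.97 [0.7536 0.3319 0.2   ]
narrow_bolt [224.0, 268.2] 0.76 [ 0.3566 -0.0654  0.2   ]
narrow_bolt [393.4, 198.1] 0.63 [0.7542 0.1323 0.2   ]
narrow_bracket [239.4, 208.3] 0.95 [0.3879 0.4606 0.    ]
narrow_bracket [235.6, 337.8] 0.79 [ 0.3596 -0.064  -0.    ]
narrow_bracket [395.7, 264.2] 0.76 [0.7734 0.131  0.    ]
narrow_bolt [309.6, 380.1] 0.19 [ 0.5039 -0.126   0.2   ]
narrow_bracket [290.1, 7.8] 0.56 [ 0.3645 -0.0711  0.    ]
row [-0.131, 0.172, -0.597, -0.024, -0.166, -0.177]
```

View pics/s3.png

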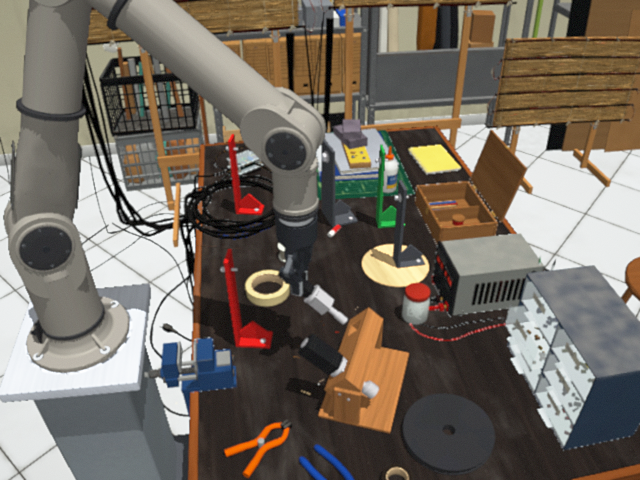

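The driver is out of the rack, with its tip at side (343,318), and the thick one is still in its socket. I raise it and work out the bracket's yaw from the corners I have.

Run:
```python
from h import *
S=r.grab_frame('scene');D=r.grab_frame('side')
a=onz(S,(341.75,218.25),.004);b=onz(S,(353,225.75),.004);c=onz(D,(398,266.75),.004);d=onz(D,(425,263.75),.004)
print(a,b,c,d,'plate len',np.linalg.norm(a-b),'yaw plate',np.degrees(np.arctan2(*(a-b)[1::-1]))-90,'foot len',np.linalg.norm(d-c),'yaw foot',np.degrees(np.arctan2(*(d-c)[1::-1])))
# network bounding of plate sides; scene board centre
print(onz(S,(344.1,224.4),0),onz(D,(396.1,264.7),0))
go([.55,.0,.32],pose(0,20))
```

```text
[0.7726 0.1513 0.004 ] [0.7741 0.1082 0.004 ] [0.775  0.1153 0.004 ] [0.846  0.1156 0.004 ] plate len 0.04312050497214189 yaw plate 1.9530349721896556 foot len 0.07108604650392535 yaw foot 0.2796089232286999
[0.7624 0.1323 0.    ] [0.7739 0.1289 0.    ]
row [0.044, 0.532, -0.597, -0.051, -0.219, -0.286]
```

apply_moves(rows=[[0.02,0.0,-0.2,0,-0.03,0],[0.03,0.1,-0.4,-0.01,-0.08,-0.08],[0.04,0.25,-0.55,-0.02,-0.13,-0.16],[0.04,0.4,-0.6,-0.04,-0.17,-0.22],[0.04,0.53,-0.6,-0.05,-0.22,-0.286]])

```text
clock: 8.38
tcp_pos: [0.5519, 0.0006, 0.323]
orientation: [-0.005, 2.785, 0.0]
contact_force: [0.6, -0.0, -2.6]
grip_width: 0.0208
gripper_force: 98.0
```

Run:
```python
from h import *
o=r.get_obs();print(o['tcp_pos'],o['joints'],o['contact_force'],o['grip_width'],o['clock'])
go([.58,.11,.32],pose(1,40))
```

```text
[0.5519 0.0006 0.323 ] [-0.6643 -0.0222  0.5215  2.0247  0.084   0.7845  1.3844] [ 0.5704 -0.0073 -2.6466] 0.02084658490662948 8.375
row [-0.103, 0.437, 0.051, -0.005, -0.217, -0.008]
```

apply_moves(rows=[[-0.02,0.1,0.0,0,-0.1,-0.004],[-0.05,0.25,0.05,-0.005,-0.217,-0.008],[-0.08,0.4,0.08,-0.005,-0.217,-0.008],[-0.1,0.44,0.11,-0.005,-0.217,-0.008],[-0.1,0.44,0.11,-0.005,-0.217,-0.008]])

```text
clock: 9.0
tcp_pos: [0.5833, 0.1101, 0.3029]
orientation: [-0.021, 2.451, 0.005]
contact_force: [-0.8, -0.4, -0.6]
grip_width: 0.0204
gripper_force: 98.1
```

Run:
```python
from h import *
o=r.get_obs();print(o['tcp_pos'],o['joints'],o['contact_force'],o['grip_width'],o['clock'])
p=r.grab_frame('wrist');save(p,'w4.png')
for t in('narrow_bolt','narrow_bracket','slim_driver_mouth','slim_driver','slim_driver_handle'):
    for q in r.landmark_of(p,t)[:3]: print(t,q['point'],round(q['conf'],2),onz(p,q['point'],.2 if 'bolt' in t else 0) if 'narr' in t else '')
Rc=rot(o['orientation']);print(Rc);g=o['tcp_pos']-.019*Rc[:,2]
f=pose(1,40)[:,1]; 
a=np.cross(Rc[:,1],[0,0,1]);print('pred mouth/handle',proj(p,g+a*.1205),proj(p,g-a*.008),a)
```

```text
[0.5833 0.1101 0.3029] [-0.6718 -0.0134  0.2333  2.2022  0.7381  0.4046  0.5441] [-0.7582 -0.3859 -0.5929] 0.020394282432157716 9.0
narrow_bolt [547.9, 296.6] 0.56 [0.7563 0.3161 0.2   ]
narrow_bracket [487.1, 146.8] 0.96 [0.7724 0.3168 0.    ]
narrow_bracket [327.4, 143.9] 0.7 [0.7717 0.1338 0.    ]
slim_driver_mouth [311.3, 423.7] 0.63 
slim_driver [307.6, 379.8] 0.61 
slim_driver_handle [308.0, 337.5] 0.82 
[[-0.7709 -0.0163  0.6368]
 [-0.0139  0.9999  0.0088]
 [-0.6368 -0.0021 -0.771 ]]
pred mouth/handle [309.719  427.9783] [310.6269 343.3483] [ 0.9999  0.0163 -0.    ]
```

View pics/w4.png

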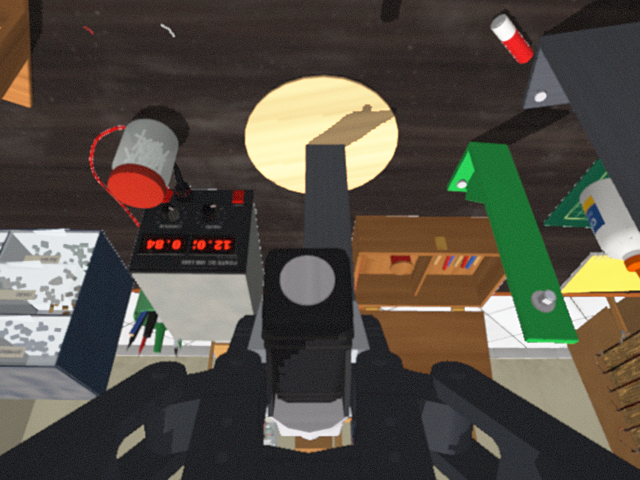

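The wrist view shows the bracket plate's bottom edge at row ~145, columns 306–346. The handle butt at (307,280) hides the bolt. I compute the bracket from that edge.

Run:
```python
from h import *
p=r.grab_frame('wrist');g=cv2.cvtColor(p['pixels'],cv2.COLOR_RGB2GRAY).astype(int)
for row in(150,160): print(row,g[row,296:356].tolist())
for c in (312,326,340): print(c,g[136:156,c].tolist())
```

```text
150 [244, 245, 244, 246, 245, 245, 245, 246, 246, 247, 238, 173, 84, 55, 62, 61, 58, 62, 60, 60, 62, 55, 62, 64, 57, 61, 64, 61, 65, 62, 62, 61, 62, 63, 65, 64, 68, 59, 61, 56, 58, 61, 62, 57, 60, 62, 60, 55, 58, 56, 104, 211, 243, 244, 242, 242, 241, 242, 242, 242]
160 [240, 243, 243, 242, 244, 243, 244, 244, 246, 247, 240, 172, 83, 56, 55, 63, 61, 61, 65, 63, 59, 66, 63, 60, 57, 61, 63, 62, 57, 61, 62, 64, 61, 61, 55, 66, 60, 61, 65, 62, 58, 61, 63, 65, 63, 60, 67, 57, 61, 59, 62, 126, 233, 249, 247, 246, 246, 246, 246, 245]
312 [242, 245, 229, 166, 140, 138, 118, 74, 61, 59, 66, 62, 62, 68, 58, 58, 63, 62, 60, 66]
326 [143, 146, 142, 146, 143, 139, 102, 69, 62, 62, 63, 64, 62, 60, 62, 59, 61, 65, 59, 58]
340 [145, 144, 139, 144, 142, 136, 105, 65, 62, 59, 60, 57, 61, 63, 60, 62, 62, 66, 54, 57]
```

Run:
```python
from h import *
p=r.grab_frame('wrist')
A=onz(p,(307.3,142.4),.004);B=onz(p,(345.8,142.1),.004);print(A,B,np.linalg.norm(B-A),(A+B)/2,'yaw',np.degrees(np.arctan2(*(B-A)[1::-1]))-90)
# sides: left edge & right edge at height: row160/150 -> on plane x=A.x
for uv in((307.3,160),(347.1,160),(307.3,150)):
    o,d=ray(p,uv);print(o+d*(A[0]-o[0])/d[0])
```

```text
[0.7689 0.1092 0.004 ] [0.7679 0.1524 0.004 ] 0.04317917874224072 [0.7684 0.1308 0.004 ] yaw 1.292198381577606
[0.7689 0.1092 0.0316]
[0.7689 0.1525 0.0311]
[0.7689 0.1092 0.0161]
```

Run:
```python
from h import *
go([.6007,.127,.1854],pose(1.2,40))
```

```text
row [0.25, 0.073, 0.41, -0.003, -0.004, -0.003]
```

apply_moves(rows=[[0.05,0.02,0.1,0,0,0],[0.12,0.05,0.22,0,0,0],[0.2,0.07,0.34,0,-0.003,-0.003],[0.25,0.073,0.41,0,-0.004,-0.003],[0.25,0.073,0.41,0,-0.004,-0.003]])

```text
clock: 10.02
tcp_pos: [0.6, 0.1279, 0.1835]
orientation: [-0.026, 2.445, 0.003]
contact_force: [0.2, 0.4, -1.3]
grip_width: 0.0205
gripper_force: 98.1
```

Run:
```python
from h import *
o=r.get_obs();print(o['tcp_pos'],o['joints'],o['contact_force'],o['grip_width'],o['clock'])
S={n:r.grab_frame(n) for n in('scene','side')}
Rc=rot(o['orientation']);a=np.cross(Rc[:,1],[0,0,1]);g=o['tcp_pos']-.019*Rc[:,2];print('mouth pred',g+.1205*a,a)
im=[]
for n,p in S.items():
    for t in('narrow_bolt','slim_driver_mouth','slim_driver','slim_driver_handle'):
        print(n,t,[(np.round(q['point'],1).tolist(),round(q['conf'],2)) for q in r.landmark_of(p,t)[:4]])
    print('pred mouth',proj(p,g+.1205*a),'guard',proj(p,g+.0355*a),'butt',proj(p,g-a*.045),'bolt',proj(p,[.759,.1303,.2]))
    u=proj(p,[.70,.13,.2]).astype(int);c=p['pixels'][u[1]-45:u[1]+45,u[0]-65:u[0]+65];print(u)
    im.append(cv2.resize(cv2.cvtColor(c,cv2.COLOR_RGB2BGR),(780,540),interpolation=cv2.INTER_CUBIC)); cv2.imwrite('pics/z_%s.png'%n,im[-1])
```

```text
[0.6    0.1279 0.1835] [-0.7207  0.2346  0.2942  2.2904  1.6448  0.2116 -0.4403] [ 0.2139  0.3545 -1.3233] 0.02051932725384856 10.025
mouth pred [0.7083 0.1301 0.1981] [ 0.9998  0.0195 -0.    ]
scene narrow_bolt [([289.5, 323.2], 0.89), ([147.7, 186.9], 0.84), ([297.2, 144.0], 0.73), ([439.3, 342.8], 0.61)]
scene slim_driver_mouth [([335.3, 186.8], 0.62)]
scene slim_driver []
scene slim_driver_handle [([301.1, 214.5], 0.84)]
pred mouth [335.3976 185.1927] guard [312.5936 202.5034] butt [289.508 220.026] bolt [348.5693 175.0076]
[333 186]
side narrow_bolt [([395.1, 199.7], 0.88), ([225.2, 145.9], 0.8), ([374.6, 156.9], 0.59), ([221.6, 268.8], 0.57)]
side slim_driver_mouth [([374.4, 202.8], 0.77), ([320.1, 353.7], 0.34)]
side slim_driver [([339.1, 203.4], 0.75)]
side slim_driver_handle [([321.1, 205.1], 0.74)]
pred mouth [374.4692 201.0227] guard [338.7104 204.6802] butt [304.2543 208.2357] bolt [395.5911 198.3774]
[371 200]
```

View pics/z_scene.png

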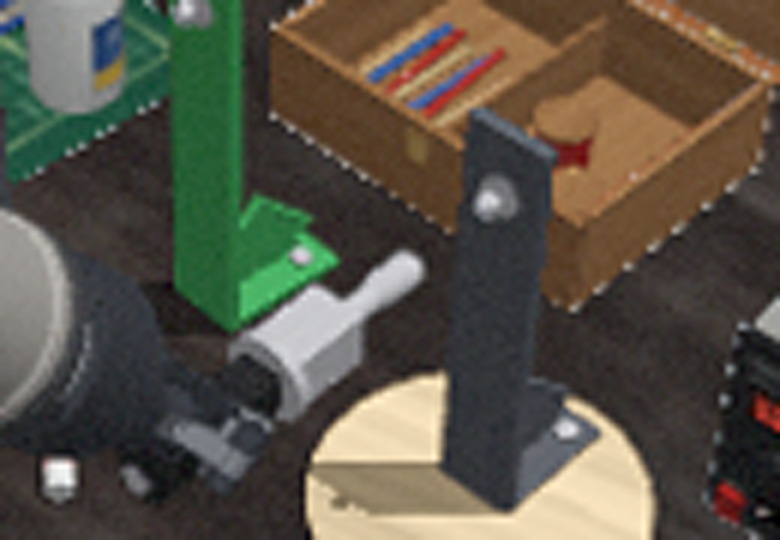

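View pics/z_side.png

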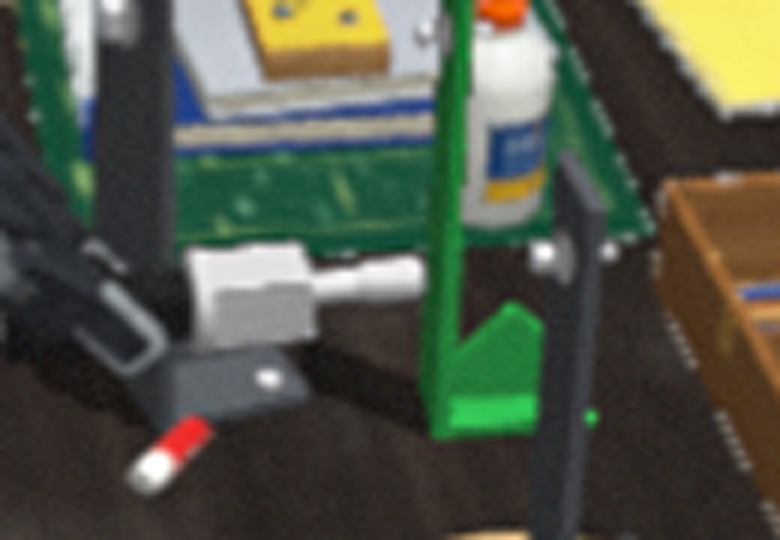

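The socket tip is near scene (337,186) and side (376.7,201). The bolt head is near scene (349,174) and side (395,197.5). The driver is close to level but looks slightly low, so I'll extract its axis numerically.

Run:
```python
from h import *
from scipy.ndimage import label
for n,(x0,x1,y0,y1) in(('scene',(326,354,166,194)),('side',(356,402,190,208))):
    p=r.grab_frame(n);g=cv2.cvtColor(p['pixels'],cv2.COLOR_RGB2GRAY).astype(int)[y0:y1,x0:x1]
    print(n,x0,y0)
    for k,row in enumerate(g): print(y0+k,' '.join('%3d'%v for v in row))
```

```text
scene 326 166
166  61  68  66  65  64  71  67  65  63  75  91  96  97  72  66  69  71  70  63  49  52  51  48  55  49  57  57  53
167  70  58  66  69  68  61  70  66  66  66  78  90  92  75  68  64  67  72  72  56  49  49  50  52  54  50  51  52
168  91  66  66  59  58  69  66  64  64  71  62  68  84  71  67  68  69  67  67  54  59  47  55  50  53  51  50  50
169  44 100  93  73  62  68  68  67  66  68  69  67  58  66  70  66  71  69  65  59  48  52  58  54  58  52  52  54
170  50  47 149  92  67  66  66  66  69  68  65  63  62  67  68  66  74  69  72  60  56  50  60  82  92  86  63  55
171  51  49  46  40 102  75  67  69  68  68  71  65  65  64  69  64  69  69  73  55  47  50  96 109 114 120 102  67
172  55  49  49  49  40  46  59  70  65  68  65  63  69  65  67  69  70  69  67  54  49  65 116 131 118 113 123  87
173  48  46  49  51  47  46  39 102  76  62  66  65  67  66  69  68  65  66  66  56  47  90 169 199 161 124 113 100
174  47  44  44  46  41  44  45  47  40  57  71  65  67  69  70  71  62  64  64  53  52 129 200 206 214 149 114 122
175  42  45  44  45  44  45  42  42  48  4
[... 4858 characters left out ...]
  79  82  73  74  67  64  59  59  58  59  58  66  87  86  66  43  44  44  51  42  38  32  36  41  33  40  41  36  44  46  43  45  42  44
205 148 146 116  77  57  49  51  50  52  48  49  49  54  55  56  50  48  46  44  51  55  58  62  67  89  89  68  47  41  42  43  41  39  49  73  76  64  45  39  44  45  43  46  46  41  42
206 149 145 111  67  48  51  49  49  50  55  54  53  51  55  54  53  53  53  54  52  58  59  62  69  87  86  67  43  40  42  43  39  43  78 120 118  99  71  52  42  42  43  44  45  44  43
207 149 142 108  63  47  48  53  54  59  55  56  56  54  59  58  57  56  53  54  52  59  60  60  74  89  85  65  41  35  40  43  48  68  98 110 104 103  98  80  53  40  43  45  45  42  43
```

Run:
```python
from h import *
S=r.grab_frame('scene');D=r.grab_frame('side');o=r.get_obs();print(o['tcp_pos'],o['clock'])
for nm,a,b in(('mouth',(336.6,184.5),(375.7,199.5)),('bolt',(348.5,174.8),(394.7,197.5)),('shaft',(333.5,186.5),(369,200.2))):
    print(nm,*tri([ray(S,a),ray(D,b)]))
go(o['tcp_pos']+[.017,.0005,.002],pose(1.2,40))
```

```text
[0.6007 0.1278 0.1852] 10.725
mouth [0.7097 0.1272 0.203 ] [np.float64(0.00103164135767053), np.float64(0.001031641357670634)]
bolt [0.7561 0.1283 0.204 ] [np.float64(4.696232254704119e-06), np.float64(4.696232254786492e-06)]
shaft [0.6941 0.1243 0.2062] [np.float64(0.0007615804871085037), np.float64(0.0007615804871087159)]
row [-0.057, 0.001, 0.038, -0.003, 0.0, 0.0]
```

Mouth and bolt agree laterally and in height to ~1 mm, and the gap is ~46 mm. I advance 16.5 mm.

apply_moves(rows=[[-0.017,0.0,0.013,0,0,0],[-0.035,0.001,0.027,0,0,0],[-0.052,0.001,0.04,0,0,0],[-0.052,0.001,0.04,0,0,0],[-0.052,0.001,0.04,0,0,0]])

```text
clock: 11.35
tcp_pos: [0.6169, 0.1282, 0.1856]
orientation: [-0.024, 2.443, 0.003]
contact_force: [0.3, 0.3, -0.6]
grip_width: 0.0206
gripper_force: 98.1
```

Run:
```python
from h import *
o=r.get_obs();print(o['tcp_pos'],o['orientation'],o['contact_force'],o['gripper_force'],o['clock'])
p=r.grab_frame('side');c=p['pixels'][150:270,290:450]
cv2.imwrite('pics/f.png',cv2.resize(cv2.cvtColor(c,cv2.COLOR_RGB2BGR),(800,600),interpolation=cv2.INTER_CUBIC))
g=cv2.cvtColor(p['pixels'],cv2.COLOR_RGB2GRAY)[196:202,378:400];print(g)
```

```text
[0.6169 0.1282 0.1856] [-0.0239  2.4433  0.0035] [ 0.3038  0.3295 -0.575 ] 98.08852314949036 11.35
[[143 153 175 186 164 102  48  38  39  47  42  39  47  58  53  53 117 207
  244 232 155 119]
 [232 231 234 239 225 148  66  36  33  37  34  40  43  42  37  44 109 202
  246 244 162 123]
 [240 240 239 241 238 171  85  39  37  35  35  37  42  42  39  46  98 158
  183 175 137 124]
 [232 232 231 232 226 166  82  36  33  34  35  38  38  42  39  45  88 127
  129 124 118 118]
 [206 207 203 205 195 145  77  41  35  36  33  36  34  42  40  41  60  82
   81  84  87 104]
 [168 164 165 161 159 124  74  38  36  36  35  36  37  44  39  43  41  43
   46  49  60  86]]
```

View pics/f.png

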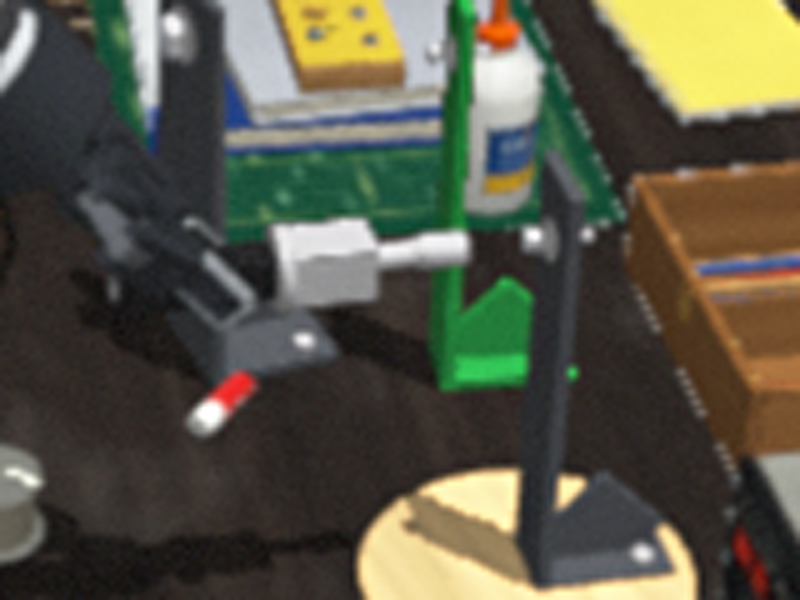

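The driver is level, in line with the bolt, and about 28 mm from it. I back off slightly, let it settle, and hand in.

apply_moves(rows=[[0.005,0,-0.004,0,0,0],[0.005,0,-0.004,0,0,0],[0.005,0,-0.004,0,0,0],[0.005,0,-0.004,0,0,0]])

```text
clock: 11.9
tcp_pos: [0.6154, 0.1283, 0.1858]
orientation: [-0.024, 2.443, 0.004]
contact_force: [-0.2, 0.4, -1.8]
grip_width: 0.0208
gripper_force: 98.1
```

```bash
python3 -c "
from bench import r
print(r.get_obs()['tcp_pos'],r.hand_in())"
```

```text
the job is handed in; nothing more can be done
[0.61543312 0.12831641 0.1858077 ] None
```

I handed the job in at about 12 s on the robot's clock, with the slim driver held level and in line with the narrow bracket's bolt, its socket an estimated 3 cm short of the head; the hand-in returned no verdict.

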